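Bring the circuit board before the inspection camera and take its picture

TASK

Push with one finger on a spoke of the three-armed turning stand until the tray that carries the circuit board stands squarely in front of the small camera, with the board centred before the lens, and let the stand come to rest there. Then press the button on the release box right down to take the picture; do not press it before. Do not touch, lift or carry what lies on the trays, and leave the things on the table where they are.

Things in the scene. Friction and masses are not known exactly. Their poses are not given: they have to be found in the camera images.
- station: fixed dark steel base plate on the table: disc of 115 mm radius, 13 mm thick, with a 50 mm wide tongue that carries a grey post and on it a small black web camera (both fixed, 169 to 216 mm from the axis, within 26 mm of the tongue's middle line, top 108 mm high). Origin: on the turning axis of the stand, at table height; +x points level to the camera, z up
- lens (a point): the camera's lens: 175 mm from the turning axis along the station's +x, 88 mm above the table; it looks back at the axis
- axis (a point): top of the hub (19 mm radius) of the turning stand, on its vertical axis, 55 mm above the table; a small cap stands 6 mm above it. Three aluminium spokes 120 degrees apart, each a straight bar 12 mm wide, 24 to 52 mm above the table, bare from the hub to 68 mm from the axis, above and beneath it only air down to the base plate (top at 13 mm)
- rotor (a joint): angle of the turning stand about its vertical axis, rad, 0 at the start, grows counter-clockwise seen from above; turns past a full turn either way (stops at 9 rad). Stiff bearing (0.1 N m, 2 N at 50 mm radius): it stays where it is left
- tray_a (a point): middle of the floor of one tray, 105 mm from the axis, at a spoke's end; the line from the axis to it is the spoke's middle line. Round grey tray, 37 mm outer radius, floor 30 mm and rim 36 mm above the table; the trays sweep a circle of 142 mm radius. Which tray carries what changes
- tray_b (a point): same for the tray 120 degrees counter-clockwise from tray_a
- tray_c (a point): same for the tray 120 degrees counter-clockwise from tray_b
- board: the circuit board, loose and flat on one of the trays, 35 x 55 x 10 mm; origin: centre of its underside. It rides along with the tray by friction, kept by the rim
- spool: reel of solder, loose on another tray, 52 mm diameter, 35 mm high; origin: centre of its underside. Not to be touched
- stick: memory stick, loose on the third tray, 18 x 53 x 8 mm; origin: centre of its underside. Not to be touched
- release: fixed grey release box, 56 x 76 x 22 mm, with the push button in the middle of its top; origin: centre of its underside, its z axis is up
- shutter_top (a point): centre of the top of the round grey button (14 mm radius), 44 mm above the table when up; press it straight down
- shutter (a joint): how far the button is pressed, m: 0 up, 0.006 fully down, which takes 5 N; springs back when released
- red_bottle: bystander, leave it where it is: small dropper bottle, 24 mm diameter, 40 mm high, beside the camera, about 200 mm from the turning axis; origin: centre of its underside
- clear_bottle: bystander, leave it where it is: larger dropper bottle, 30 mm diameter, 50 mm high, at the camera's other side, about 200 mm from the turning axis; origin: centre of its underside
- driver: bystander, leave it where it is: small screwdriver lying, 12 x 130 x 10 mm, long along its own y; origin: centre of its underside
- pliers: bystander, leave it where it is: small pliers lying, 56 x 103 x 12 mm; origin: centre of its underside
- carton: bystander, leave it where it is: small lidded cardboard box, 62 x 77 x 40 mm; origin: centre of its underside
- bottle: bystander, leave it where it is: small plain dropper bottle, 20 mm diameter, 38 mm high, far to the left; origin: centre of its underside

How it is judged (in metres and radians):
On the way, in this order (a step that is already met when the one before it is completed fails the run):
1. the circuit board is brought before the camera's lens by turning the stand, which comes to rest (y of board in the frame of station between -0.015 and 0.015 m and x of board in the frame of station between 0.08 and 0.13 m and velocity of joint rotor between -0.05 and 0.05 rad/s), for 0.3 s.
2. the button of the release box is pressed down (4 mm or more) (value of joint shutter above 0.004 m), for 0.05 s.
At the end, for the whole second after the job is handed in: The circuit board lies on its tray before the camera: its centre within 15 mm of the line from the turning axis to the camera, on the camera's side of the axis; the stand is at rest and the button is up again after having been pressed 4 mm or more (all of step 1 and height (world z) of board between 0.026 and 0.038 m and value of joint shutter below 0.002 m); the robot touches nothing.
It fails at once if the button is pressed while the board is not before the camera (value of joint shutter above 0.003 m and not (y of board in the frame of station between -0.015 and 0.015 m and x of board in the frame of station between 0.08 and 0.13 m)).
It fails at once if something on the trays is touched by the robot (contact force between any of the fingers, the arm and board above 0.5 N or contact force between any of the fingers, the arm and spool above 0.5 N or contact force between any of the fingers, the arm and stick above 0.5 N).
It fails at once if something on the trays is lifted or falls off (height (world z) of any of board, spool, stick above 0.048 m or height (world z) of any of board, spool, stick below 0.02 m).
It fails at once if a bystander on the table is moved by more than 20 mm (distance of any of red_bottle, clear_bottle, driver, pliers, carton, bottle from where it was at the start of the episode above 0.02 m).
It also fails if it takes over 51 s, if anything falls off the work surface, if the arm or the gripper's body presses on something with over 40 N, if the wrist force passes 120 N, or if a joint passes its speed limit or range.

ROBOT

A 6-joint arm with a two-finger parallel gripper is mounted at the origin on a cart in front of the work surface, level with it; the furniture and walls round the work are solid. World frame = base frame: x ahead of the robot, y to its left, z up, the work surface at z = 0. Lengths are in mm, angles in rad, forces in N, time in s.
With the tool pointing down it reaches from about 400 to 925 mm from the base axis. Payload 12.5 kg.
Tool frame: the origin (TCP) lies midway between the tips of the shut fingers; the grasp point (between the pads) lies 19 mm behind it; z points along the fingers, y is the line along which they close (so a half turn about z gives the same grasp; the last joint's range is limited). The gripper opens to 95 mm and grips with 3 to 60 N. Pads are 20 mm wide; open, the fingers measure 119 mm over their backs; the gripper's body (75 mm by 180 mm) begins 59 mm behind the grasp point.
Start: joints at [-1.316, 0.491, 1.559, -0, 1.092, -0.106], TCP at [220.663, -584.769, 214.661] pointing down, gripper open.
Joint ranges: [-3.1, 3.1], [-0.84, 2.19], [0.05, 2.79], [-1.13, 4.28], [0.06, 2.93], [-2.69, 2.69]. Speed limits (rad/s): [2.22, 2.22, 2.79, 3.14, 3.14, 3.14].

INTERFACE

Orientations are given as [roll, pitch, yaw] about the fixed x, y, z axes, in that order (R = Rz(yaw) Ry(pitch) Rx(roll)).
In Python, from cell import env gives the robot as it stands.
- The arm moves only by the tool arm_command, never from a script. Its argument "targets" is a list of rows, each a list of 5 numbers: the shift along the tool's x, y, z in mm, then the turn about the tool's z in degrees, then the opening, from 0 (shut) to 1 (fully open). In form: [[tx, ty, tz, roll, fingers], ...]. A call has 1 to 5 rows; each row is the pose to reach, as a shift and turn from the pose commanded when the call began, along the tool's axes at that moment; what a row does not reach only later rows make up. A row lasts 1/10 s, in which the tool goes at most 50 mm and 8.59 degrees, less where a joint would pass 70% of its speed; a pose out of reach is approached as far as the arm can. A call with a gripper value outside its range is refused whole. The fingers move at their own pace and stop on an object; the grip force is fixed at half the most. Time passes only in rows, so rows that repeat a pose let the fingers close. It gives the time, the measured TCP pose, the force, the opening and the grip force at its end, in the units of the state.
- env.state(): the state, without advancing time (a new reading comes with each control period).
- env.read_camera(name): name is "scene" or "top"; returns a dict with "frame" (480x640x3 uint8, red, green, blue), "vertical_fov" (degrees; the focal length in pixels is half the picture's height over the tangent of half this angle, whatever the lens; pixels are square), "cx", "cy" (the principal point, pixels), "world_from_camera" (4x4, takes a point from camera to world coordinates). Camera axes: x right, y down, z forward; pixel columns grow to the right and rows downward; lengths in mm; the calibration is good to about 2 mm. A picture is of the moment at which its call begins. There is no depth.
- env.job_done(): hands the job in; it is judged then, once.
The state is a dict: "t": time; "joints": joint angles; "qvel": joint speeds; "tau": joint torques, N m; "eef_pos": TCP position; "tcp_rot": TCP orientation; "ft_force": force on the tool from outside, world axes, zero at the start; "moment": the same for the moment, N m; "opening": opening from 0.0 (shut) to 1.0 (fully open); "grip_force": force on a finger pad.
Only numpy, scipy, OpenCV 4.12 (cv2) and the standard library are available. Lean on these libraries where they do the work, as an engineer would, in place of code of your own. Each camera call takes 0.05 s, during which the arm holds its last target. There are 200 camera calls.

## Working session

There is one attempt and no reset: what is moved stays moved. The work goes in short steps, Python scripts to look and compute and a tool call to move; the robot and the scene stay as the last step left them, time stands still between calls to the robot, and variables do not carry over. Pictures are saved under pics/ and viewed, at most 10 in all, crops included, and the job is handed in when it is done.

Besides the shell and the picture viewer there is one more tool, called after "Call:" as a command line: name --pt "numbers of a row" for each row, then --argument value for the rest. arm_command: Moves the arm, as the interface text tells. Its arguments: {"type":"object","properties":{"targets":{"type":"array","items":{"type":"array","items":{"type":"number"}}}},"required":["targets"]}

```bash
mkdir -p pics
cat > h.py <<'E'
from cell import env
import numpy as np, cv2
def cam(n,save=None):
    c=env.read_camera(n)
    if save: cv2.imwrite('pics/'+save,c['frame'][:,:,::-1])
    return c
def ray(c,u,v,z):
    f=240/np.tan(np.radians(c['vertical_fov'])/2); T=np.array(c['world_from_camera'])
    d=T[:3,:3]@np.array([(u-c['cx'])/f,(v-c['cy'])/f,1]); o=T[:3,3]
    return (o+d*(z-o[2])/d[2]).round(1)
def proj(c,p):
    f=240/np.tan(np.radians(c['vertical_fov'])/2); T=np.linalg.inv(np.array(c['world_from_camera']))
    q=T[:3,:3]@np.array(p,float)+T[:3,3]
    return np.array([c['cx']+f*q[0]/q[2],c['cy']+f*q[1]/q[2]]).round(1)
E
python3 - <<'E'
from h import *
import pickle
for n in('top','scene'):
    c=cam(n,n+'0.png'); print(n,c['vertical_fov'],c['cx'],c['cy'],np.array(c['world_from_camera']).round(3)); pickle.dump(c,open(n+'0.pkl','wb'))
print(env.state())
E
```

```text
top 50.800885763392074 315.3883785065625 239.8461826870385 [[ 2.500000e-02 -9.950000e-01  1.010000e-01  4.278580e+02]
 [-1.000000e+00 -2.600000e-02 -7.000000e-03  1.399290e+02]
 [ 1.000000e-02 -1.010000e-01 -9.950000e-01  1.069221e+03]
 [ 0.000000e+00  0.000000e+00  0.000000e+00  1.000000e+00]]
scene 42.13928667096758 315.36294800765813 236.22410372932762 [[-1.360000e-01 -8.580000e-01  4.940000e-01 -1.752000e+02]
 [-9.910000e-01  1.120000e-01 -7.800000e-02  2.262340e+02]
 [ 1.200000e-02 -5.000000e-01 -8.660000e-01  1.291542e+03]
 [ 0.000000e+00  0.000000e+00  0.000000e+00  1.000000e+00]]
{'t': 0.1, 'joints': array([-1.31562976e+00,  4.91493969e-01,  1.55935169e+00, -2.24788726e-05,
        1.09167911e+00, -1.05580326e-01]), 'qvel': array([-0.00021152, -0.00112992, -0.00121916, -0.00134729, -0.00043796,
       -0.00095157]), 'tau': array([ 2.34201267e-03, -6.13619399e+01, -2.58607435e+01,  6.94080535e-02,
        4.70098795e-02, -5.79750485e-05]), 'eef_pos': array([ 220.58727124, -584.57413215,  214.13615932]), 'tcp_rot': array([-3.14066363e+00, -7.84031142e-05,  3.60757224e-01]), 'ft_force': array([ 0.80330568, -0.30375878, -0.57463241]), 'moment': array([-0.03474547,  0.01001966, -0.00403739]), 'grip_force': 0.0, 'opening': 0.9999175934529712}
```

View pics/top0.png

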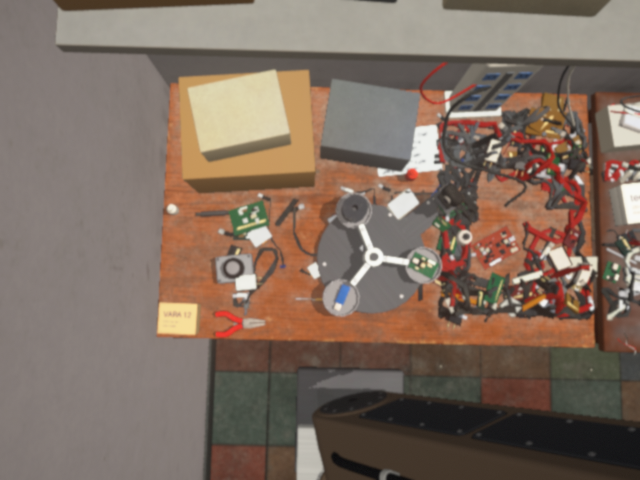

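View pics/scene0.png

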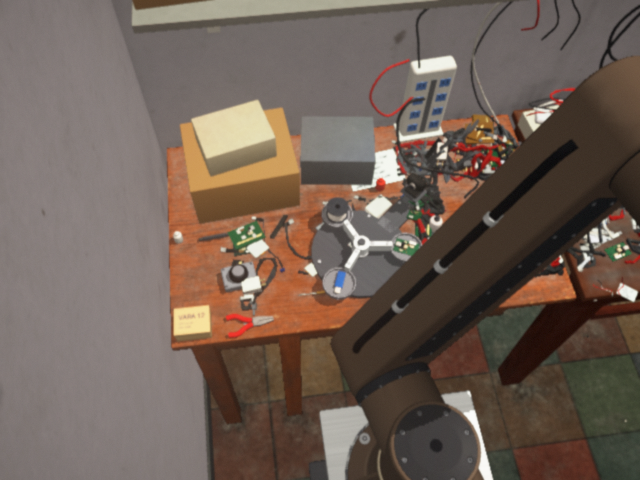

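The top view shows the axis at (374,257), the spool tray at (354,208), the stick tray at (341,297) and the board tray at (423,264). The red bottle is at (411,174), the clear one near (464,238), and the release box near (234,267). Next I'll zoom in on the camera and the box.

Run:
```python
from h import *
a=cv2.imread('pics/top0.png')[160:325,300:500]
b=cv2.imread('pics/top0.png')[235:310,200:300]
cv2.imwrite('pics/a.png',cv2.resize(a,None,fx=3.6,fy=3.6,interpolation=cv2.INTER_CUBIC))
s=cv2.imread('pics/scene0.png')
s1=cv2.resize(s[170:305,290:460],None,fx=4,fy=4,interpolation=cv2.INTER_CUBIC)
cv2.imwrite('pics/b.png',cv2.resize(b,None,fx=7,fy=7,interpolation=cv2.INTER_CUBIC))
cv2.imwrite('pics/c.png',s1)
```

```text
(no output)
```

View pics/a.png

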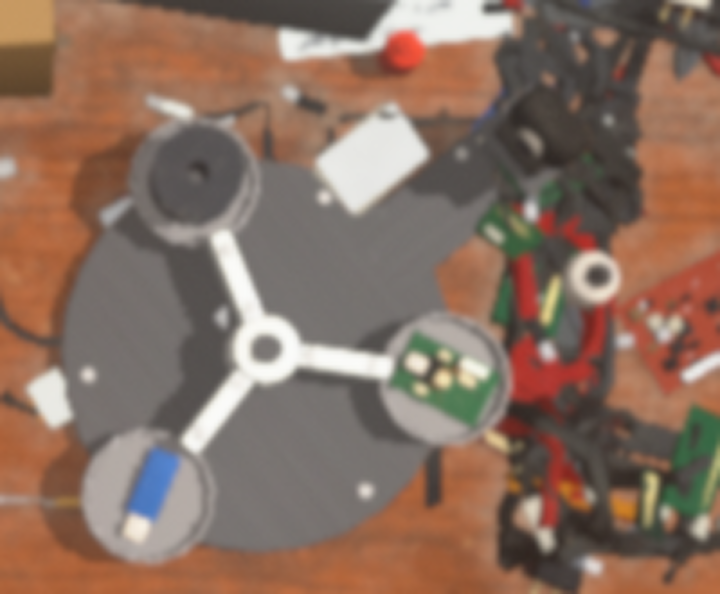

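View pics/b.png

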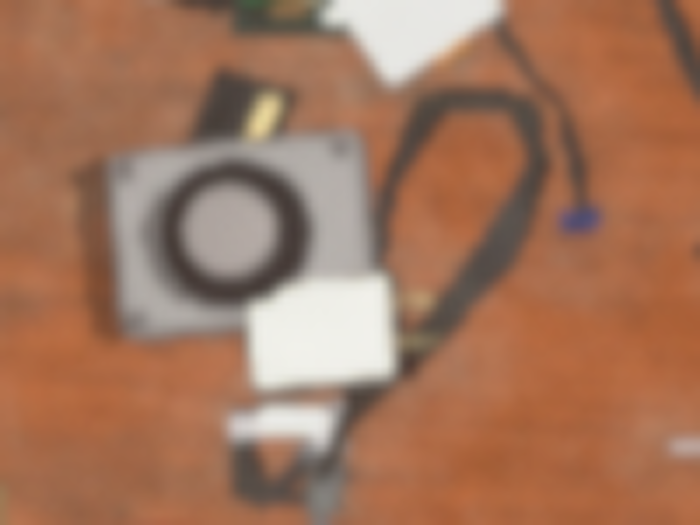

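View pics/c.png

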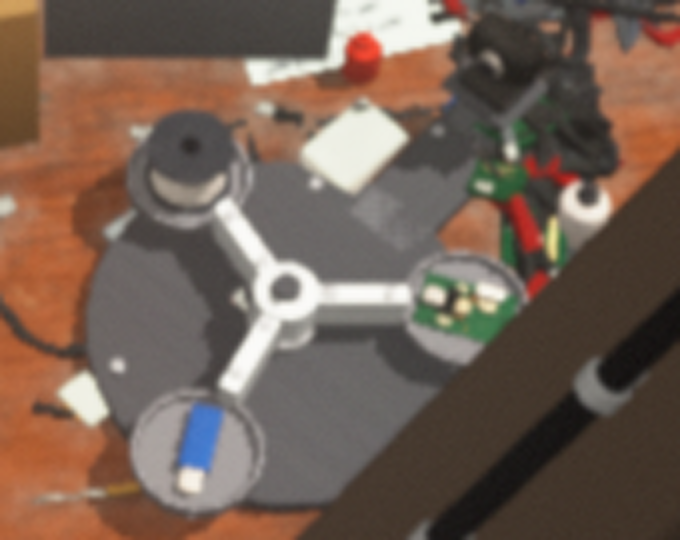

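The crops show, in full-picture pixels: hub cap (374.2,256.7), tray centres (354.4,210), (341.1,297.5) and (423.9,265.3), lens about (446.7,199.4). The bottles are at (412.2,173.9) and (464.7,236.9), and the button at (233.1,267.9).

Run:
```python
from h import *
import pickle
c=pickle.load(open('top0.pkl','rb'));s=pickle.load(open('scene0.pkl','rb'))
R=lambda u,v,z:ray(c,u,v,z)
A=R(374.2,256.7,61);print('axis',A,'scene',ray(s,361.8,241.2,61))
for n,p,z in [('spool',(354.4,210),36),('stick',(341.1,297.5),36),('boardtray',(423.9,265.3),36),('board',(423.4,265.3),40),('lens',(446.7,199.4),88),('red',(412.2,173.9),40),('clear',(464.7,236.9),50),('button',(233.1,267.9),44),
  ('driver1',(296,299),8),('bottle',(172,209),38),('carton',(178,319),40),('pliers',(240,323),10)]:
    P=R(*p,z); d=P-A; print(n,P,np.hypot(*d[:2]).round(1),np.degrees(np.arctan2(d[1],d[0])).round(1))
P=ray(s,413,185.8,88);d=P-A;print('lens scene',P,np.hypot(*d[:2]),np.degrees(np.arctan2(d[1],d[0])))
# rays for bolts & disc edges at z=13
for u,v in [(461,153),(438,268),(510,190),(324,197),(88,374),(365,490),(64,345),(265,550)]:
    P=R(300+u/3.6,160+v/3.6,13);d=P-A;print(P,np.hypot(*d[:2]).round(1),np.degrees(np.arctan2(d[1],d[0])).round(1))
# buttons in scene
print('button proj scene',proj(s,R(233.1,267.9,44)))
# triangulate lens
f=lambda c,u,v:(np.array(c['world_from_camera'])[:3,3],ray(c,u,v,0)-np.array(c['world_from_camera'])[:3,3])
def tri(u1,u2):
    M=np.zeros((3,3));b=np.zeros(3)
    for o,d in (f(c,*u1),f(s,*u2)):
        d=d/np.linalg.norm(d);Q=np.eye(3)-np.outer(d,d);M+=Q;b+=Q@o
    return np.linalg.solve(M,b).round(1)
print('tri lens',tri((446.7,199.4),(413,185.8)),'tri axis',tri((374.2,256.7),(361.8,241.2)))
```

```text
axis [499.1  14.4  61. ] scene [501.   11.9  61. ]
spool [596.6  53.6  36. ] 105.1 21.9
stick [416.1  77.5  36. ] 104.3 142.8
boardtray [485.8 -90.8  36. ] 106.0 -97.2
board [485.6 -88.9  40. ] 104.2 -97.4
lens [ 614.1 -123.8   88. ] 179.8 -50.2
red [675.  -64.9  40. ] 192.9 -24.3
clear [ 544.9 -170.6   50. ] 190.6 -76.1
button [470.3 297.9  44. ] 285.0 95.8
driver1 [410.3 169.8   8. ] 179.0 119.7
bottle [588.4 429.3  38. ] 424.4 77.9
carton [365.  404.8  40. ] 412.8 109.0
pliers [358.2 284.1  10. ] 304.3 117.6
lens scene [ 617.9 -128.6   88. ] 185.90976305724234 -50.28124062844513
[ 620.6 -104.4   13. ] 169.9 -44.4
[552. -91.  13.] 117.9 -63.3
[ 599.3 -133.3   13. ] 178.5 -55.8
[592.3 -23.8  13. ] 100.7 -22.3
[484.8 112.3  13. ] 98.9 98.3
[421.8 -49.3  13. ] 100.2 -140.5
[501.3 126.7  13. ] 112.3 88.9
[386.    8.1  13. ] 113.3 -176.8
button proj scene [237.7 271.2]
tri lens [ 612.6 -124.    95.6] tri axis [498.7  13.8  65.3]
```

Call:
arm_command --pt "100 -110 0 8 0" --pt "130 -150 0 16 0" --pt "150 -180 0 20.67 0" --pt "170 -200 0 20.67 0" --pt "170 -200 0 20.67 0"

```text
t: 0.6
eef_pos: [305.1, -347.5, 214.5]
tcp_rot: [-3.141, 0.0, -0.001]
ft_force: [0.4, -0.3, 0.8]
opening: 0.638
grip_force: 0.0
```

Call:
arm_command --pt "60 -50 0 0 0" --pt "80 -95 0 0 0" --pt "100 -140 0 0 0" --pt "120 -185 0 0 0" --pt "140 -220 0 0 0"

```text
t: 1.1
eef_pos: [438.7, -139.7, 214.6]
tcp_rot: [3.142, 0.0, -0.0]
ft_force: [0.6, -0.9, 0.3]
opening: 0.216
grip_force: 0.0
```

Call:
arm_command --pt "5 -45 0 0 0" --pt "10 -90 0 0 0" --pt "15 -135 0 0 0" --pt "20 -170 0 0 0" --pt "20 -170 0 0 0"

```text
t: 1.6
eef_pos: [458.3, 31.4, 214.5]
tcp_rot: [-3.141, 0.0, 0.004]
ft_force: [0.0, -0.4, -0.1]
opening: 0.002
grip_force: 0.0
```

Call:
arm_command --pt "24 -40 0 0 0" --pt "24 -40 45 0 0" --pt "24 -40 90 0 0" --pt "24 -40 115 0 0" --pt "24 -40 115 0 0"

```text
t: 2.1
eef_pos: [480.8, 67.6, 96.9]
tcp_rot: [3.141, 0.006, -0.0]
ft_force: [0.6, 0.2, -0.4]
opening: 0.006
grip_force: 0.0
```

Run:
```python
from h import *
c=cam('top','t1.png');s=cam('scene','s1.png')
a=cv2.resize(c['frame'][160:325,300:500,::-1],None,fx=3,fy=3,interpolation=cv2.INTER_CUBIC)[:,:400]
b=cv2.resize(s['frame'][170:305,290:460,::-1],None,fx=3,fy=3,interpolation=cv2.INTER_CUBIC)[:,:400]
h=min(len(a),len(b));cv2.imwrite('pics/d.png',np.hstack([a[:h],b[:h]]))
print(env.state()['eef_pos'],proj(c,env.state()['eef_pos']))
```

```text
[482.56760337  67.6832322  100.00501773] [348.9 263.2]
```

View pics/d.png

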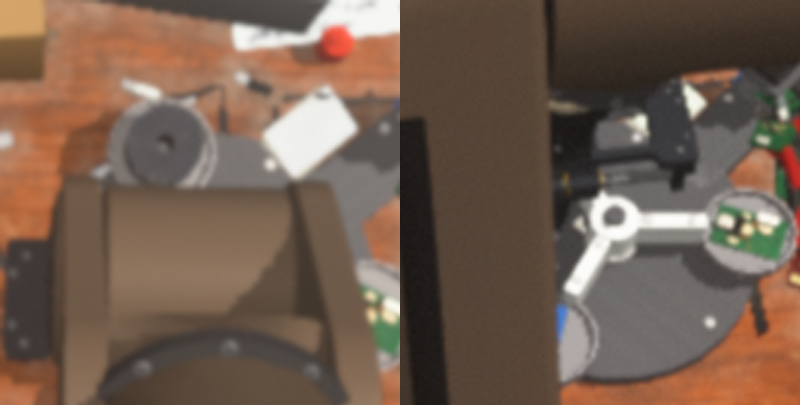

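The arm covers the trays in the top view. In the scene view the hub and the board are visible, and the gripper is above the gap beside the stick's spoke. I'll go down.

Call:
arm_command --pt "0 -2 35 0 0" --pt "0 -2 60 0 0" --pt "0 -2 67 0 0" --pt "0 -2 67 0 0" --pt "0 -2 67 0 0"

```text
t: 2.7
eef_pos: [483.2, 70.1, 34.1]
tcp_rot: [3.142, -0.002, -0.0]
ft_force: [-0.3, 0.6, 0.4]
opening: 0.009
grip_force: 0.0
```

Call:
arm_command --pt "-3 4 0 0 0" --pt "-6 8 0 0 0" --pt "-9 11.5 0 0 0" --pt "-13 14.5 0 0 0" --pt "-16 17 0 0 0"

```text
t: 3.2
eef_pos: [466.3, 52.9, 32.8]
tcp_rot: [3.142, -0.001, -0.0]
ft_force: [1.7, 0.1, 0.3]
opening: 0.003
grip_force: 1.0
```

Call:
arm_command --pt "-3 3.5 0 0 0" --pt "-6 7 0 0 0" --pt "-8.5 11 0 0 0" --pt "-11 15 0 0 0" --pt "-11 15 0 0 0"

```text
t: 3.7
eef_pos: [454.6, 37.8, 32.5]
tcp_rot: [3.142, 0.001, -0.0]
ft_force: [-0.0, -0.1, -0.9]
opening: 0.007
grip_force: 0.0
```

Run:
```python
from h import *
c=cam('top','t2.png');s=cam('scene','s2.png');st=env.state();print(st['t'],st['eef_pos'],st['ft_force'])
a=cv2.resize(c['frame'][160:325,300:500,::-1],None,fx=2,fy=2,interpolation=cv2.INTER_CUBIC)
b=cv2.resize(s['frame'][170:305,290:460,::-1],None,fx=2.35,fy=2.35,interpolation=cv2.INTER_CUBIC)
h=min(len(a),len(b));cv2.imwrite('pics/e.png',np.hstack([a[:h],b[:h]]))
```

```text
3.8 [454.97804916  38.04157962  32.50775488] [ 0.09505074  0.1321935  -0.09224644]
```

View pics/e.png

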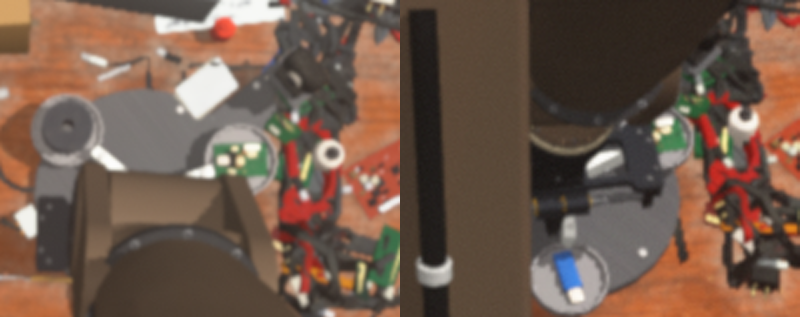

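In the top view the stand is turning as planned: the spool tray is at (334,225) and the board tray at (420.5,239). I'll work out the angle.

Run:
```python
from h import *
import pickle
c=pickle.load(open('top0.pkl','rb'));A=np.array([499.1,14.4])
for p,z in [((334,225),36),((420.5,239),36),((420.5,238.5),40)]:
    P=ray(c,*p,z);d=P[:2]-A;print(P,np.hypot(*d),np.degrees(np.arctan2(d[1],d[0])))
```

```text
[564.2  95.1  36. ] 103.68461795271274 51.107178111605094
[539.8 -83.6  36. ] 106.11545599016193 -67.44658898897575
[540.4 -82.8  40. ] 105.610274121413 -66.97950097893353
```

Call:
arm_command --pt "-1.5 4 0 0 0" --pt "-3 8 0 0 0" --pt "-4 11.5 0 0 0" --pt "-5 14.3 0 0 0" --pt "-5 14.3 0 0 0"

```text
t: 4.3
eef_pos: [450.0, 23.5, 32.6]
tcp_rot: [3.141, 0.001, -0.0]
ft_force: [0.1, 0.8, -0.3]
opening: 0.006
grip_force: 0.0
```

Run:
```python
from h import *
c=cam('top','t3.png');s=cam('scene','s3.png');st=env.state();print(st['t'],st['eef_pos'],st['ft_force'])
a=cv2.resize(c['frame'][160:325,300:500,::-1],None,fx=3.6,fy=3.6,interpolation=cv2.INTER_CUBIC)
cv2.imwrite('pics/f.png',a)
```

```text
4.4 [450.04876208  23.74995175  32.56612366] [-0.89744706 -0.11583525  0.50929449]
```

View pics/f.png

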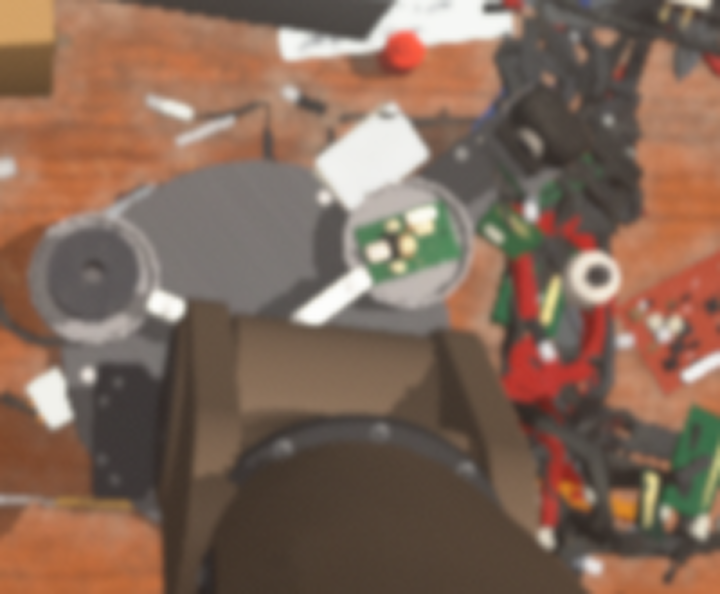

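The board tray is at (413.3,227.5), the board's middle at (413.3,228) and the spool tray at (326.4,237.2). They line up with the camera's tongue.

Run:
```python
from h import *
import pickle
c=pickle.load(open('top0.pkl','rb'));A=np.array([499.1,14.4])
for p,z in [((326.4,237.2),36),((413.3,227.5),36),((413.3,228),40)]:
    P=ray(c,*p,z);d=P[:2]-A;a=np.arctan2(d[1],d[0]);r=np.hypot(*d);t=a-np.radians(-50.3);print(P,r,np.degrees(a),'x,y',r*np.cos(t),r*np.sin(t))
```

```text
[538.5 110.2  36. ] 103.58571330062847 67.64393374709223 x,y -48.54102536337801 91.5082993868419
[563.3 -68.7  36. ] 105.01071373912279 -52.3116468924674 x,y 104.94599690889831 -3.68615420153557
[561.7 -67.9  40. ] 103.40236941192404 -52.74222582643084 x,y 103.3084487568359 -4.406179235598054
```

Call:
arm_command --pt "0 1 0 0 0" --pt "-0.3 1.8 0 0 0" --pt "-0.3 1.8 0 0 0" --pt "0 -4 0 0 0" --pt "0 -8 0 0 0"

```text
t: 4.9
eef_pos: [450.3, 32.3, 32.6]
tcp_rot: [3.141, 0.0, -0.0]
ft_force: [1.0, -0.8, -0.4]
opening: 0.005
grip_force: 0.0
```

Call:
arm_command --pt "0 0 -20 0 0" --pt "0 0 -60 0 0" --pt "0 0 -100 0 0" --pt "0 0 -100 0 0" --pt "0 0 -100 0 0"

```text
t: 5.4
eef_pos: [450.4, 32.2, 133.2]
tcp_rot: [3.141, -0.002, 0.0]
ft_force: [-0.3, -0.2, -0.4]
opening: 0.004
grip_force: 0.0
```

Call:
arm_command --pt "4 -50 0 0 0" --pt "8 -100 0 0 0" --pt "12 -150 0 0 0" --pt "16 -200 0 0 0" --pt "20 -245 0 0 0"

```text
t: 5.9
eef_pos: [469.4, 279.2, 131.0]
tcp_rot: [3.14, 0.002, 0.001]
ft_force: [0.9, -0.5, -0.8]
opening: 0.007
grip_force: 0.0
```

Call:
arm_command --pt "0 -20.5 0 0 0" --pt "0 -20.5 0 0 0" --pt "0 -20.5 0 0 0"

```text
t: 6.2
eef_pos: [469.5, 297.2, 131.1]
tcp_rot: [3.14, 0.002, 0.001]
ft_force: [-0.3, -1.0, 0.1]
opening: 0.007
grip_force: 0.0
```

Run:
```python
from h import *
c=cam('top','t4.png');s=cam('scene','s4.png');print(env.state()['eef_pos'],proj(s,env.state()['eef_pos']))
a=cv2.resize(c['frame'][180:325,200:480,::-1],None,fx=2.5,fy=2.5,interpolation=cv2.INTER_CUBIC)
cv2.imwrite('pics/g.png',a)
```

```text
[470.01780928 296.34414618 131.86372892] [234.4 252.4]
```

View pics/g.png

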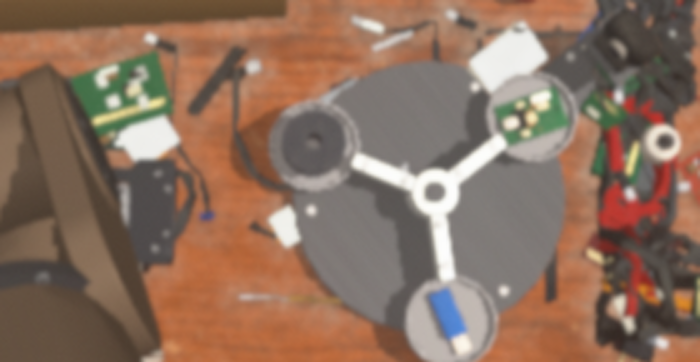

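The stand is in full view: board tray at (412,226.8), facing the camera along its tongue, with the arm clear of it. I'll press the button.

Run:
```python
from h import *
import pickle
c=pickle.load(open('top0.pkl','rb'));A=np.array([499.1,14.4])
for p,z in [((325.6,238),36),((412,226.8),36),((411.8,225.3),40),((380,309.2),36)]:
    P=ray(c,*p,z);d=P[:2]-A;print(P,np.hypot(*d),np.degrees(np.arctan2(d[1],d[0])))
```

```text
[536.8 111.8  36. ] 104.4416104816466 68.84039050230008
[564.7 -66.   36. ] 103.76666131277426 -50.7882928179849
[567.3 -64.7  40. ] 104.44161048164659 -49.23209643355294
[394.5  -1.9  36. ] 105.86241070370542 -171.14273574750538
```

Call:
arm_command --pt "0 -1 40 0 0" --pt "0 -1 70 0 0" --pt "0 -1 82 0 0" --pt "0 -1 84 0 0" --pt "0 -1 84 0 0"

```text
t: 6.8
eef_pos: [470.8, 298.1, 49.2]
tcp_rot: [-3.141, -0.0, -0.001]
ft_force: [-0.1, -0.3, 0.8]
opening: 0.006
grip_force: 0.0
```

Board aligned to about 1°. Pressing slowly.

Call:
arm_command --pt "0 0 4 0 0" --pt "0 0 7 0 0" --pt "0 0 9 0 0" --pt "0 0 10 0 0" --pt "0 0 10 0 0"

```text
t: 7.3
eef_pos: [470.9, 298.6, 39.0]
tcp_rot: [-3.141, -0.002, 0.0]
ft_force: [3.3, -0.5, 3.7]
opening: 0.005
grip_force: 2.2
```

Call:
arm_command --pt "0 0 1 0 0" --pt "0 0 2 0 0" --pt "0 0 2.5 0 0" --pt "0 0 2.5 0 0" --pt "0 0 2.5 0 0"

```text
t: 7.8
eef_pos: [471.0, 298.6, 37.9]
tcp_rot: [-3.141, -0.002, 0.0]
ft_force: [-1.8, -3.6, 24.0]
opening: 0.005
grip_force: 12.5
```

The button is on its stop (24 N, z 37.9). I'll withdraw.

Call:
arm_command --pt "0 0 -10 0 0" --pt "0 0 -50 0 0" --pt "0 0 -90 0 0" --pt "0 0 -90 0 0" --pt "0 0 -90 0 0"

```text
t: 8.3
eef_pos: [469.9, 298.4, 126.3]
tcp_rot: [-3.141, -0.0, 0.0]
ft_force: [-0.7, 0.4, 0.4]
opening: 0.004
grip_force: 0.0
```

Run:
```python
from h import *
a=cv2.imread('pics/t4.png')[190:325,290:480].astype(int);b=cam('top')['frame'][190:325,290:480,::-1].astype(int)
print('stand diff',abs(a-b).mean(),env.state()['eef_pos'],env.state()['ft_force'])
print(env.job_done())
```

```text
stand diff 0.4393892137751787 [469.5905135  298.21417067 125.39527614] [-0.22736751  0.30274515 -0.18531474]
the job is handed in; nothing more can be done
None
```

I turned the board's tray to face the camera, within about 1° by measurement, pressed the button to its stop, withdrew the arm clear and handed the job in; no verdict was returned.

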